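Set the sprung cover of a manicure-marble pot and refill it

ROBOT

A 6-joint arm with a two-finger parallel gripper is mounted at the origin on the work surface. World frame = base frame: x ahead of the robot, y to its left, z up, the work surface at z = 0. Lengths are in m, angles in degrees, forces in N, time in s.
With the tool pointing down it reaches from about 0.375 to 0.9 m from the base axis. Payload 3.1 kg.
Tool frame: the origin (TCP) lies on the centre line of the jaws, within the pads' length; the fingertips stand 25 mm ahead of it and the grasp point (between the pads) lies 6 mm ahead of it; z points along the fingers, y is the line along which they close (so a half turn about z gives the same grasp; the last joint's range is limited). The gripper opens to 87 mm and grips with 3 to 60 N. Pads are 19 mm wide; open, the fingers measure 117 mm over their backs; the gripper's body (75 mm by 190 mm) begins 51 mm behind the grasp point.
Start: joints at [-80.873, 30.224, 82.088, -0, 67.689, -10.227], TCP at [0.207, -0.59, 0.208] pointing down, gripper open.
Joint ranges: [-176.69, 176.69], [-43.24, 126.21], [12.49, 139.97], [-82, 262], [0, 151.66], [-163.58, 163.58]. Speed limits (degrees/s): [159.86, 159.86, 180, 180, 180, 180].

INTERFACE

Orientations are given as a 3x3 rotation matrix whose columns are the frame's x, y, z axes.
In Python, from rig import * gives the robot as it stands.
- The arm moves only by the tool step_arm, never from a script. Its argument "steps" is a list of rows, each a list of 7 numbers: the shift along the tool's x, y, z normalised to -1 to 1, where 1 is 0.3 m, then the turn, a rotation vector about the tool's x, y, z normalised to -1 to 1, where 1 is 45 degrees, then the gripper's target within -1 to 1 (shut at 1, half-way at 0, fully open at -1). A call has 1 to 8 rows; each row is the pose to reach, as a shift and turn from the pose commanded when the call began, along the tool's axes at that moment; what a row does not reach only later rows make up. A row lasts 1/12 s, in which the tool goes at most 41.7 mm and 7.16 degrees, less where a joint would pass 70% of its speed; a pose out of reach is approached as far as the arm can. A call with a number of a shift or a turn outside -1 to 1 is refused whole. A call with a gripper value outside its range is refused whole. The fingers move at their own pace and stop on an object; the grip force is fixed at half the most. Time passes only in rows, so rows that repeat a pose let the fingers close. It gives the time, the measured TCP pose, the force, the opening and the grip force at its end, in the units of the state.
- read_state(): the state, without advancing time (a new reading comes with each control period).
- capture(name): name is "scene" or "top" or "wrist"; returns a dict with "image" (480x640x3 uint8, red, green, blue), "vertical_fov" (degrees; the focal length in pixels is half the picture's height over the tangent of half this angle, whatever the lens; pixels are square), "cx", "cy" (the principal point, pixels), "k1" (the pictures are not rectified: a ray, as slopes to the right and down, at radius r is drawn at 1 + k1 r^2 times it, then the intrinsics apply), "world_from_camera" (4x4, takes a point from camera to world coordinates); the wrist camera has in their place "T_tool_cam" (4x4, takes a point from camera to tool coordinates, whose origin is the TCP and whose axes are the flange's). Camera axes: x right, y down, z forward; pixel columns grow to the right and rows downward; lengths in m; the calibration is good to about 2 mm. A picture is of the moment at which its call begins: read the wrist's pose just before it. There is no depth.
- hand_in(): hands the job in; it is judged then, once.
The state is a dict: "time_s": time; "joint_positions": joint angles; "qvel": joint speeds; "tau": joint torques, N m; "position": TCP position; "tcp_rot": TCP orientation; "force": force on the tool from outside, world axes, zero at the start; "moment": the same for the moment, N m; "opening": opening from 0.0 (shut) to 1.0 (fully open); "grasp_force": force on a finger pad.
Only numpy, scipy, OpenCV 4.12 (cv2) and the standard library are available. Lean on these libraries where they do the work, as an engineer would, in place of code of your own. Each camera call takes 0.05 s, during which the arm holds its last target. There are 200 camera calls.

TASK

Draw the sprung arm of the marble pot's swing cover round until it has passed its catch, ease it back onto the catch and let go, so that the cover stays open by itself; never let it snap back, and do not force it once it meets the rubber end stop. Then empty the six glass marbles from the handled dish into the pot, and stand the dish upright on the table again with the cover still set open. Leave the two small bottles and the cream jar standing.

Things in the scene. Friction and masses are not known exactly. Their poses are not given: they have to be found in the camera images.
- pot_in (a point): Open square white pot, 112 mm square, 85 mm high, walls 4 mm, fixed on the table; this point is the centre of its inner floor, 4 mm above the table. Its x and y axes run along the pot's sides. A steel plate 116 mm square on a vertical pivot covers its mouth, at 87 to 92 mm height.
- pivot (a point): Vertical pivot of cover and arm, at the pot's +x, -y corner (68 mm along +x and 68 mm along -y from the pot's centre, in the pot's axes), point at 90 mm height; its hub is 32 mm wide and reaches 105 mm height. Axes as the pot's. An aluminium base plate with the catch column reaches from here to the pot's -y side.
- knob (a point): Centre of the upright black round knob that draws the sprung arm: 22 mm diameter, from 94 to 144 mm above the table, 115 mm from the pivot, on a flat steel arm 22 mm wide (86 to 94 mm height). Seen from above the arm points from the pivot at 190 degrees in the pot's axes (10 degrees from -x towards -y) when shut, plus the cover joint's angle.
- tongue (a point): Outer end of the steel tongue, an 8 mm round bar that sticks out of the arm's end, 128 to 169 mm from the pivot, axis at 90 mm height. The catch, a small sprung steel ramp (crest at 93 mm height, 140 to 160 mm from the pivot), lets it ride over and pops up behind it (1 to 2 N more at the knob), then holds it. A thin tab sticks out of the ramp away from the pivot.
- cover (a joint): Angle of cover and arm, rad: 0 shut, grows counter-clockwise seen from above; limit 2. Its spring: 3.5 N at the knob at 0, 4.6 N at 1.6. On the catch it rests between 1.24 and 1.70, anew each time: to be felt or seen. Hair trigger: 1 N down on ramp or tab, 3 N pulling the resting knob back, or letting the knob go over 3 mm before it rests may fire it; it slams shut.
- end_stop (a joint): How far the arm squashes the rubber end stop, a block on the catch column (76 to 96 mm high), rad about the pivot; 0 untouched. The arm meets it 0.055 rad beyond its resting angle on the catch. It resists with 30 N m per rad (2.3 N at the knob per mm of knob travel). Over 0.06 is forced.
- dish_grip (a point): Centre of the handle bar (12 x 12 mm section along the dish's y axis, 72 mm clear between uprights) of a white plastic dish, 75 mm above its underside, 5 mm along +x from its middle. Dish 100 mm long (x), 80 mm wide (y), walls 32 mm high, floor 4 mm, about 0.12 kg empty. Its nose (-x end) is open; tipped 35 degrees nose-down all marbles roll out.
- dish_lip (a point): Middle of the dish's pouring lip at its open nose: 56 mm along -x and 62 mm below the handle bar's centre (dish's axes). A ramp 33 mm long rises to it from the floor at 15 degrees and keeps the marbles in while the dish is level.
- m0_center (a point): Centre of one of six glass marbles, 24 mm diameter, 18 g, that lie in the dish.
- m1_center (a point): Centre of one of six glass marbles, 24 mm diameter, 18 g, that lie in the dish.
- m2_center (a point): Centre of one of six glass marbles, 24 mm diameter, 18 g, that lie in the dish.
- m3_center (a point): Centre of one of six glass marbles, 24 mm diameter, 18 g, that lie in the dish.
- m4_center (a point): Centre of one of six glass marbles, 24 mm diameter, 18 g, that lie in the dish.
- m5_center (a point): Centre of one of six glass marbles, 24 mm diameter, 18 g, that lie in the dish.
- polish: Black nail polish bottle, 32 mm diameter, 75 mm high, standing loose; origin at the centre of its underside, z up.
- dropper: Amber dropper bottle, 32 mm diameter, 85 mm high, standing loose; origin at the centre of its underside, z up.
- jar: White cream jar with a metal lid, 50 mm diameter, 45 mm high, standing loose; origin at the centre of its underside, z up.
Mind the look-alikes: they are no part of the job. Leave any yellow look-alike of the part that bears dish_grip alone.

How it is judged (in metres and radians):
On the way:
1. the sprung arm is hooked: the cover stands open on its catch, let go by the robot (value of joint cover between 1.15 and 1.85 rad and velocity of joint cover between -0.1 and 0.1 rad/s and contact force between each of the fingers, the arm and cover below 0.05 N), for 0.4 s.
At the end, for the whole second after the job is handed in: The cover stands still on its catch (joint between 1.15 and 1.85 rad), all six marbles lie in the pot (centres within 62 mm of its middle and below 75 mm), and the dish stands on the table upright within 0.1 rad, let go (value of joint cover between 1.15 and 1.85 rad and velocity of joint cover between -0.1 and 0.1 rad/s and horizontal distance between each of m0_center, m1_center, m2_center, m3_center, m4_center, m5_center and pot_in below 0.062 m and height (world z) of each of m0_center, m1_center, m2_center, m3_center, m4_center, m5_center below 0.075 m and angle between dish_grip's own z axis and vertical below 0.1 rad and height (world z) of dish_grip between 0.065 and 0.082 m); the robot touches nothing.
It fails at once if the sprung cover snaps back (faster than 4 rad/s shutting) (velocity of joint cover below -4 rad/s).
It fails at once if the arm is forced against the end stop (squashed by more than 0.06 rad) (value of joint end_stop above 0.06 rad).
It fails at once if a bottle or jar is knocked over (angle between any of polish, dropper, jar's own z axis and vertical above 0.5 rad).
It also fails if it takes over 72 s, if anything falls off the work surface, if the arm or the gripper's body presses on something with over 40 N, if the wrist force passes 120 N, or if a joint passes its speed limit or range.

## Working session

There is one attempt and no reset: what is moved stays moved. The work goes in short steps, Python scripts to look and compute and a tool call to move; the robot and the scene stay as the last step left them, time stands still between calls to the robot, and variables do not carry over. Pictures are saved under pics/ and viewed, at most 10 in all, crops included, and the job is handed in when it is done.

Besides the shell and the picture viewer there is one more tool, called as name(argument=value, ...) on one line, values as JSON. step_arm: Moves the arm, as the interface text tells. Scaled input: -1 to 1 covers 0.3 m each way for a shift and 45 degrees each way for a turn. Its arguments: {"type":"object","properties":{"steps":{"type":"array"}},"required":["steps"]}

```bash
mkdir -p pics
cat > h.py <<'E'
from rig import *
import numpy as np, cv2
def cap(n,fn=None):
    s=read_state(); c=capture(n)
    if fn: cv2.imwrite('pics/'+fn,c["image"][:,:,::-1])
    if n=='wrist':
        T=np.eye(4);T[:3,:3]=np.array(s["tcp_rot"]);T[:3,3]=s["position"]
        c["W"]=T@np.array(c["T_tool_cam"])
    else: c["W"]=np.array(c["world_from_camera"])
    return c
def px2w(c,u,v,z):
    f=240/np.tan(np.radians(c["vertical_fov"])/2)
    K=np.array([[f,0,c["cx"]],[0,f,c["cy"]],[0,0,1]])
    xd=np.array([(u-c["cx"])/f,(v-c["cy"])/f]);x=xd.copy()
    for _ in range(30): x=xd/(1+c["k1"]*(x@x))
    d=c["W"][:3,:3]@np.array([x[0],x[1],1]);o=c["W"][:3,3]
    return o+d*(z-o[2])/d[2]
def w2px(c,P):
    f=240/np.tan(np.radians(c["vertical_fov"])/2)
    p=np.linalg.inv(c["W"])@np.append(P,1);x=p[:2]/p[2];x=x*(1+c["k1"]*(x@x))
    return x*f+[c["cx"],c["cy"]]
E
python3 - <<'E'
from h import *
import pickle
for n in("top","scene"):
    c=cap(n,n+"0.png");pickle.dump({k:c[k] for k in("vertical_fov","cx","cy","k1","W")},open(n+".pkl","wb"));print(n,c["W"].round(3).tolist(),c["vertical_fov"],c["k1"])
s=read_state();print(s)
E
```

```text
top [[-0.002, -0.993, 0.12, 0.376], [-1.0, -0.001, -0.025, 0.085], [0.025, -0.12, -0.992, 1.097], [0.0, 0.0, 0.0, 1.0]] 50.59841771963116 -0.1195539935014834
scene [[-0.549, 0.587, -0.595, 1.168], [0.835, 0.394, -0.383, 0.508], [0.01, -0.707, -0.707, 0.899], [0.0, 0.0, 0.0, 1.0]] 43.13779430687192 0.002798640025555236
{'time_s': 0.1, 'joint_positions': array([-8.08729656e+01,  3.02750331e+01,  8.21505612e+01, -1.34695054e-03,
        6.76915918e+01, -1.02281714e+01]), 'qvel': array([ 0.11200267, -0.11787047, -0.16842533, -0.0107311 ,  0.13365297,
       -0.00697238]), 'tau': array([ 1.51102126e-04, -4.40984881e+01, -1.77151179e+01,  6.34759082e-02,
        5.33648289e-02, -4.98229520e-05]), 'position': array([ 0.20703638, -0.58895306,  0.20714618]), 'tcp_rot': array([[ 9.43479149e-01,  3.31431705e-01, -3.45904487e-04],
       [ 3.31431710e-01, -9.43477057e-01,  2.01593659e-03],
       [ 3.41792355e-04, -2.01663785e-03, -9.99997908e-01]]), 'force': array([-0.61595755, -0.37283851, -0.33071801]), 'moment': array([-0.01617751,  0.02245584,  0.00316328]), 'grasp_force': 0.0, 'opening': 0.9981145097456599}
```

View pics/top0.png

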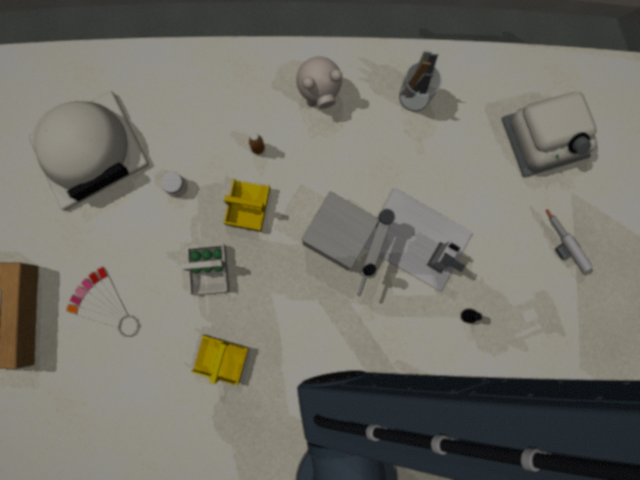

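View pics/scene0.png

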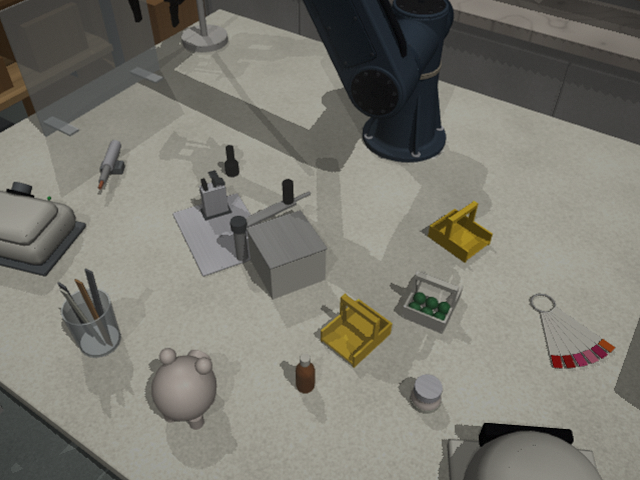

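The top view shows the pot cover around (342,230), the hub at (386,216), the knob at (369,269) and the catch column at (445,258). The white dish is at (208,270), with the polish at (470,316), dropper at (257,145) and jar at (172,183). I'll enlarge a crop to get precise pixels.

Run:
```python
from h import *
im=cv2.imread('pics/top0.png')
cv2.imwrite('pics/top0c.png',cv2.resize(im[175:335,170:490],None,fx=2.5,fy=2.5,interpolation=cv2.INTER_CUBIC))
```

```text
(no output)
```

View pics/top0c.png

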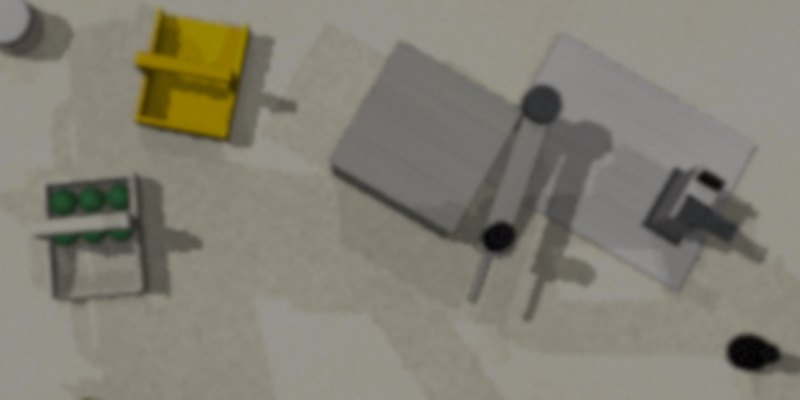

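Run:
```python
from h import *
import pickle
c=pickle.load(open('top.pkl','rb'))
P=lambda x,y,z:px2w(c,170+x/2.5,175+y/2.5,z)
hub=P(542,103,.105);kn=P(498,236,.144);to=P(474,300,.09)
for n,a in dict(hub=hub,knob=kn,tongue=to,c1=P(402,41,.092),c2=P(333,165,.092),c3=P(452,236,.092),colA=P(678,170,.096),colB=P(648,222,.096),colC=P(712,182,.12),tab=P(735,232,.085),tab2=P(690,212,.09),dbar=P(82,228,.081),dl=P(38,235,.081),dr=P(130,222,.081),d1=P(46,186,.032),d2=P(132,180,.032),d3=P(143,295,.013),d4=P(55,297,.013),polish=P(748,352,.06),m=P(92,198,.016)).items(): print(n,a.round(4))
print(np.linalg.norm((kn-hub)[:2]),np.linalg.norm((to-hub)[:2]),[np.degrees(np.arctan2(*(q-hub)[1::-1])) for q in(kn,to)])
drop=px2w(c,257,140,.085);jar=px2w(c,172,183,.045);print(drop,jar)
```

```text
hub [ 0.5531 -0.0747  0.105 ]
knob [ 0.4442 -0.0331  0.144 ]
tongue [ 0.3972 -0.02    0.09  ]
c1 [0.6061 0.0362 0.092 ]
c2 [0.5048 0.0919 0.092 ]
c3 [ 0.448  -0.0028  0.092 ]
colA [ 0.5005 -0.1857  0.096 ]
colB [ 0.4586 -0.16    0.096 ]
colC [ 0.488  -0.2063  0.12  ]
tab [ 0.4511 -0.2345  0.085 ]
tab2 [ 0.4671 -0.1962  0.09  ]
dbar [0.455  0.2936 0.081 ]
dl [0.4493 0.3292 0.081 ]
dr [0.4599 0.255  0.081 ]
d1 [0.4944 0.3353 0.032 ]
d2 [0.4996 0.2622 0.032 ]
d3 [0.4032 0.2541 0.013 ]
d4 [0.4013 0.3296 0.013 ]
polish [ 0.3535 -0.2504  0.06  ]
m [0.4859 0.299  0.016 ]
0.1166426669014493 0.1652600847023034 [np.float64(159.09770799136845), np.float64(160.67009139040914)]
[0.71627997 0.18802375 0.085     ] [0.63519223 0.37215771 0.045     ]
```

step_arm(steps=[[0.717,-0.788,0,0,0,-0.5,1],[0.717,-0.788,0,0,0,-0.5,1],[0.717,-0.788,0,0,0,-0.5,1],[0.717,-0.788,0,0,0,-0.5,1],[0.717,-0.788,0,0,0,-0.5,1],[0.717,-0.788,0,0,0,-0.5,1],[0.717,-0.788,0,0,0,-0.5,1],[0.717,-0.788,0,0,0,-0.5,1]])

```text
time_s: 0.77
position: [0.3317, -0.291, 0.2076]
tcp_rot: [[0.744, 0.668, -0.001], [0.668, -0.744, 0.003], [0.001, -0.003, -1.0]]
force: [0.8, -0.2, 0.3]
opening: 0.479
grasp_force: 0.0
```

```bash
cat >> h.py <<'E'
def to(x,y,z=None,yaw=None):
    "scaled step for target TCP with tool down; yaw = world deg of tool x"
    s=read_state();R=np.array(s["tcp_rot"]);p=np.array(s["position"])
    d=R.T@(np.array([x,y,p[2] if z is None else z])-p)/.3
    cy=np.degrees(np.arctan2(R[1,0],R[0,0]));t=0 if yaw is None else -((yaw-cy+180)%360-180)/45
    print("p",p.round(4),"yaw",round(cy,1),"F",s["force"].round(2),"step",d.round(3),"turnz",round(t,3),"op",round(s["opening"],3),"t",s["time_s"])
E
python3 -c "
from h import *
to(.456,0,.2,70)
cap('top','top1.png')
im=cv2.imread('pics/top1.png')
cv2.imwrite('pics/top1c.png',cv2.resize(im[150:310,340:500],None,fx=3.7,fy=3.7,interpolation=cv2.INTER_CUBIC))"
```

```text
p [ 0.3317 -0.291   0.2076] yaw 41.9 F [ 0.85 -0.19  0.35] step [ 0.956 -0.445  0.028] turnz -0.624 op 0.479 t 0.7667
```

step_arm(steps=[[0.956,-0.445,0,0,0,-0.624,1],[0.956,-0.445,0,0,0,-0.624,1],[0.956,-0.445,0,0,0,-0.624,1],[0.956,-0.445,0,0,0,-0.624,1],[0.956,-0.445,0,0,0,-0.624,1],[0.956,-0.445,0,0,0,-0.624,1],[0.956,-0.445,0,0,0,-0.624,1],[0.956,-0.445,0,0,0,-0.624,1]])

```text
time_s: 1.48
position: [0.4571, -0.0013, 0.208]
tcp_rot: [[0.341, 0.94, 0.0], [0.94, -0.341, 0.001], [0.001, 0.0, -1.0]]
force: [-0.2, 0.1, -0.0]
opening: 0.005
grasp_force: 0.0
```

```bash
python3 -c "
from h import *
to(.456,0,.135,70)
c=cap('wrist','w1.png')
import pickle;pickle.dump({k:c[k] for k in('vertical_fov','cx','cy','k1','W')},open('w1.pkl','wb'))
print(c['W'].round(3).tolist(),[w2px(c,np.array(q)).round() for q in((.4442,-.0331,.144),(.553,-.0747,.105),(.397,-.02,.09),(.467,-.196,.09))])"
```

```text
p [ 0.4571 -0.0013  0.208 ] yaw 70.1 F [-0.17  0.05 -0.03] step [ 0.002 -0.005  0.243] turnz 0.001 op 0.005 t 1.4833
[[0.94, -0.327, -0.098, 0.483], [-0.341, -0.901, -0.268, 0.073], [-0.0, 0.285, -0.958, 0.386], [0.0, 0.0, 0.0, 1.0]] [array([323., 282.]), array([452., 265.]), array([271., 261.]), array([395., 384.])]
```

View pics/w1.png

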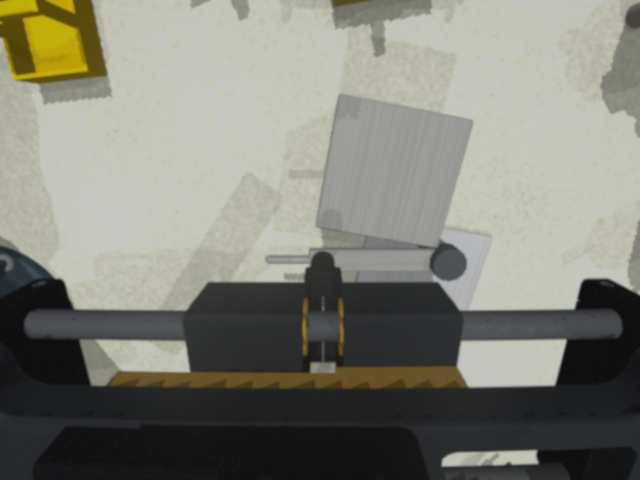

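The wrist view matches the predictions, with the hub at (448,262) and the tongue at (268,259). The knob sits just behind the fingertips at (322,265). The column is hidden. Next I lower the fingers beside the knob.

step_arm(steps=[[0,0,0.13,0,0,0,1],[0,0,0.267,0,0,0,1],[0,0,0.267,0,0,0,1],[-0.02,0,0.267,0,0,0,1],[-0.03,0,0.267,0,0,0,1],[-0.04,0,0.267,0,0,0,1],[-0.05,0,0.267,0,0,0,1],[-0.06,0,0.267,0,0,0,1]])

```text
time_s: 2.2
position: [0.4512, -0.0224, 0.13]
tcp_rot: [[0.344, 0.939, 0.004], [0.939, -0.344, -0.001], [0.0, 0.005, -1.0]]
force: [0.3, -0.2, 0.5]
opening: 0.006
grasp_force: 0.0
```

step_arm(steps=[[-0.01,0,0,0,0,0,1],[-0.015,0,0,0,0,0,1],[-0.02,0,0,0,0,0,1],[-0.02,0,0,0,0,0,1]])

```text
time_s: 2.53
position: [0.4492, -0.027, 0.1298]
tcp_rot: [[0.344, 0.939, 0.004], [0.939, -0.344, 0.0], [0.002, 0.004, -1.0]]
force: [-0.1, 4.3, 8.9]
opening: 0.003
grasp_force: 4.4
```

```bash
python3 -c "
from h import *
to(.456,0,.135,70)
c=cap('wrist','w2.png')
print([w2px(c,np.array(q)).round() for q in((.4442,-.0331,.144),(.4442,-.0331,.094),(.553,-.0747,.105),(.397,-.02,.09))])"
```

```text
p [ 0.4492 -0.027   0.1298] yaw 69.9 F [-0.06  4.26  8.91] step [ 0.092 -0.01  -0.017] turnz -0.003 op 0.003 t 2.5333
[array([321., 298.]), array([321., 263.]), array([497., 271.]), array([251., 266.])]
```

View pics/w2.png

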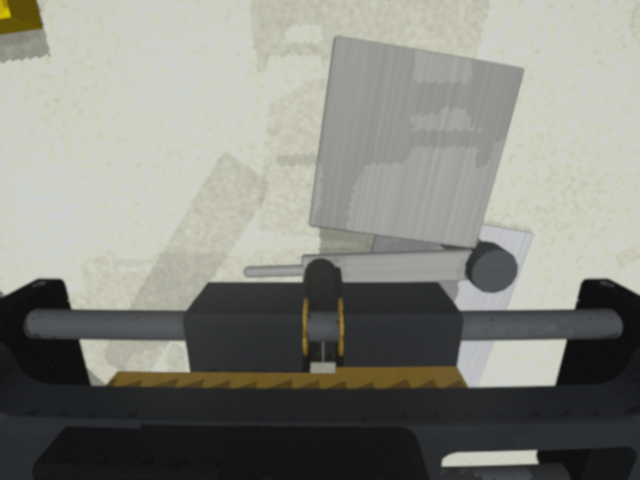

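```bash
python3 -c "
from h import *
a=cv2.imread('pics/w1.png')[230:390,250:400];b=cv2.imread('pics/w2.png')[230:390,250:400]
im=cv2.resize(np.hstack([a,b]),None,fx=2.6,fy=2.6,interpolation=cv2.INTER_CUBIC)
cv2.imwrite('pics/ab.png',(255*(im/255.)**.45).astype('uint8'))
c=cap('wrist')
R=np.linalg.inv(np.array(c['T_tool_cam']));c['W']=np.eye(4);c['W']=np.array(c['T_tool_cam'])
for q in((0,0,.025),(.0095,.015,.025),(-.0095,-.015,.025),(.0095,0,0)):print(q,w2px(c,np.array(q)).round())
"
```

```text
(0, 0, 0.025) [325. 259.]
(0.0095, 0.015, 0.025) [349. 245.]
(-0.0095, -0.015, 0.025) [302. 272.]
(0.0095, 0, 0) [325. 259.]
```

View pics/ab.png

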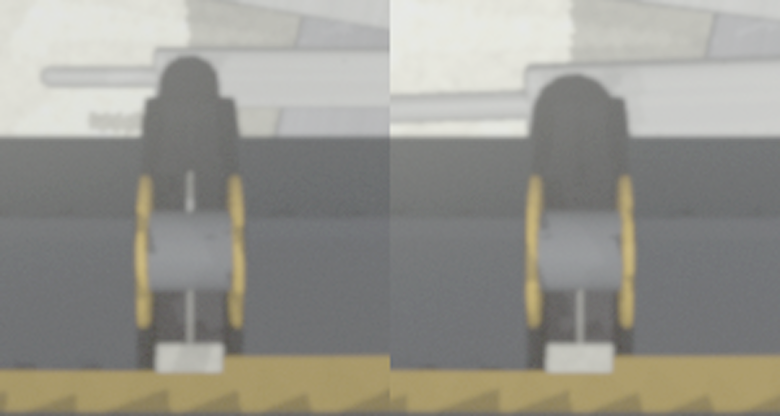

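The crop shows only the knob's base past the fingertips at (320,265), and the upward force is unexpected. I'll back off a little and read the forces before going further.

step_arm(steps=[[0.02,0,0,0,0,0,1],[0.03,0,0,0,0,0,1],[0.03,0,0,0,0,0,1],[0.03,0,0,0,0,0,1]])

```text
time_s: 2.97
position: [0.4523, -0.0197, 0.1296]
tcp_rot: [[0.342, 0.94, 0.004], [0.94, -0.342, -0.002], [-0.001, 0.004, -1.0]]
force: [-1.3, -1.3, 7.2]
opening: 0.008
grasp_force: 3.5
```

step_arm(steps=[[0,0,-0.02,0,0,0,1],[0,0,-0.02,0,0,0,1],[-0.02,0,-0.02,0,0,0,1],[-0.03,0,-0.02,0,0,0,1],[-0.03,0,-0.02,0,0,0,1]])

```text
time_s: 3.38
position: [0.4476, -0.0276, 0.1338]
tcp_rot: [[0.344, 0.939, -0.001], [0.939, -0.344, 0.0], [-0.0, -0.001, -1.0]]
force: [-0.3, -0.0, -0.6]
opening: 0.011
grasp_force: 0.0
```

step_arm(steps=[[-0.01,0,0,0,0,0,1],[-0.02,0,0,0,0,0,1],[-0.03,0,0,0,0,0,1],[-0.03,0,0,0,0,0,1]])

```text
time_s: 3.72
position: [0.4448, -0.036, 0.1338]
tcp_rot: [[0.344, 0.939, -0.0], [0.939, -0.344, 0.0], [-0.0, -0.0, -1.0]]
force: [0.7, -0.6, 0.5]
opening: 0.006
grasp_force: 0.0
```

```bash
python3 -c "
from h import *
to(.456,0,.135,70);s=read_state();print(s['moment'],s['joint_positions'])
c=cap('top','top2.png')
im=cv2.imread('pics/top2.png')
cv2.imwrite('pics/s2c.png',cv2.resize(im[170:330,290:490],None,fx=4,fy=3.7,interpolation=cv2.INTER_CUBIC))
im=cap('scene','scene2.png')
im=cv2.imread('pics/scene2.png')
im=cv2.resize(im[130:270,180:340],None,fx=5,fy=4.2,interpolation=cv2.INTER_CUBIC)
cv2.imwrite('pics/s3c.png',(255*(im/255.)**.6).astype('uint8'))
"
```

```text
p [ 0.4448 -0.036   0.1338] yaw 69.9 F [ 0.74 -0.61  0.52] step [ 0.126 -0.006 -0.004] turnz -0.002 op 0.006 t 3.7167
[-0.00139652 -0.08699191 -0.00620897] [-1.90268159e+01  2.38068798e+01  1.11406171e+02 -8.76522488e-03
  4.48068058e+01  1.07788095e+00]
```

View pics/s3c.png

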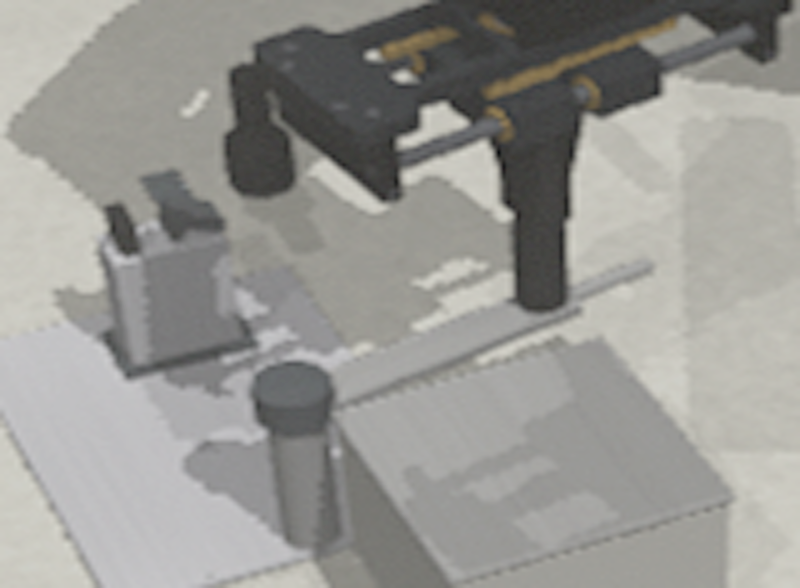

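The picture shows the fingers in line with the knob above the arm's end. I'll project the known heights to tell what touches what.

```bash
python3 -c "
from h import *
import pickle
c=pickle.load(open('scene.pkl','rb'))
f=lambda q:(lambda p:(p.round(1),((p-[180,130])*[5,4.2]).round()))(w2px(c,np.array(q)))
for q in((.4446,-.036,.094),(.4446,-.036,.144),(.4448,-.036,.1088),(.4448,-.036,.1338),(.4448,-.036,.178),(.553,-.0747,.105),(.397,-.02,.09),(.3535,-.2504,0)):print(q,f(q))
im=cv2.imread('pics/scene0.png').astype(int).sum(2)
for r in range(172,212,3): print(r,im[r,276:302:2])
im=cv2.imread('pics/scene2.png').astype(int).sum(2)
print()
for r in range(160,212,3): print(r,im[r,276:302:2])
"
```

```text
(0.4446, -0.036, 0.094) (array([287.7, 201.1]), array([538., 299.]))
(0.4446, -0.036, 0.144) (array([286.9, 181.7]), array([535., 217.]))
(0.4448, -0.036, 0.1088) (array([287.4, 195.5]), array([537., 275.]))
(0.4448, -0.036, 0.1338) (array([287. , 185.8]), array([535., 234.]))
(0.4448, -0.036, 0.178) (array([286.4, 167.9]), array([532., 159.]))
(0.553, -0.0747, 0.105) (array([237.6, 220.8]), array([288., 381.]))
(0.397, -0.02, 0.09) (array([307.8, 192.5]), array([639., 263.]))
(0.3535, -0.2504, 0) (array([236.4, 175.3]), array([282., 190.]))
172 [457 465 466 466 471 464 458 468 476 468 462 459 466]
175 [473 465 459 468 465 463 473 465 464 467 467 459 459]
178 [468 456 460 464 460 411 388 460 479 469 460 468 455]
181 [468 465 473 332  88 100  97  87 149 460 451 454 431]
184 [463 461 471 167 101 109 108  99  98 468 456 456 458]
187 [473 466 479 264  84  99  96  95  73 477 457 454 447]
190 [466 474 468 293  88  93  96  91  74 469 452 441 456]
193 [420 451 480 357  90  96  90  95  74 460 467 458 460]
196 [413 425 415 306  88  97  96  94  71 425 423 313 323]
199 [417 414 426 328  88  93  
[... 604 characters left out ...]
488]
178 [477 501 255  64  77  75  83  86  76 353 497 502 487]
181 [317 376 524 364  69  73  80  80  76 347 485 494 473]
184 [323 317 323 162  77  80  90  82  86 504 492 492 495]
187 [325 324 329 184  76  81  78  88  68 512 488 475 443]
190 [326 329 330 204  75  77  80  87  62 507 472 442 463]
193 [493 324 317 217  78  87  90  83  74 459 476 467 468]
196 [354 439 471 353  81  84  89  85  76 423 435 385 378]
199 [511 469 474 362  78  87  86  87  76 308 351 292 346]
202 [469 444 369 256  86  88  77  88 115 354 434 478 476]
205 [351 356 361 365 370 320 309 310 256 318 421 467 475]
208 [371 369 363 353 286 233 361 448 480 468 466 457 477]
211 [352 282 248 394 519 452 397 287 283 439 389 342 345]
```

The finger/knob step at rows 178-181 shows that the fingertips end at z≈.148 with TCP z=.134. So the real tips are about 14.5 mm **behind** the TCP, not 25 mm ahead. Contact on the knob top at TCP z=.1296 agrees with this. I'll use tip = TCP + 14.5 mm.

step_arm(steps=[[0.1,0,-0.01,0,0,0,1],[0.13,0,0,0,0,0,1],[0.13,0,0,0,0,0,1],[0.13,0,0.08,0,0,0,1],[0.13,0,0.135,0,0,0,1],[0.13,0,0.135,0,0,0,1],[0.13,0,0.135,0,0,0,1]])

```text
time_s: 4.4
position: [0.4573, 0.001, 0.0928]
tcp_rot: [[0.343, 0.939, -0.003], [0.939, -0.343, 0.0], [-0.001, -0.003, -1.0]]
force: [-0.8, -0.6, 0.5]
opening: 0.005
grasp_force: 0.0
```

step_arm(steps=[[-0.03,0,0,0,0,0,1],[-0.04,0,0,0,0,0,1],[-0.05,0,0,0,0,0,1],[-0.06,0,0,0,0,0,1],[-0.07,0,0,0,0,0,1],[-0.07,0,0,0,0,0,1]])

```text
time_s: 4.9
position: [0.4514, -0.0188, 0.0939]
tcp_rot: [[0.344, 0.939, 0.001], [0.939, -0.344, 0.0], [0.001, 0.001, -1.0]]
force: [0.1, 3.0, 2.3]
opening: 0.004
grasp_force: 1.6
```

```bash
cat >> h.py <<'E'
PIV=np.array([.5531,-.0747])
def arc(angs):
    s=read_state();R=np.array(s["tcp_rot"])[:2,:2];q=R.T@(PIV-np.array(s["position"])[:2])
    print("piv in tool",q.round(4))
    for a in angs:
        t=-np.radians(a);c,n=np.cos(t),np.sin(t);d=(q-np.array([[c,-n],[n,c]])@q)/.3
        print(a,d.round(3),round(-a/45,3))
E
python3 -c "
from h import *
arc([-2,-1,1,1.5,2,3,4,6,8,9,10,12,15,18,20,21,24])"
```

```text
piv in tool [-0.0175  0.1147]
-2 [0.013 0.002] 0.044
-1 [0.007 0.001] 0.022
1 [-0.007 -0.001] -0.022
1.5 [-0.01  -0.001] -0.033
2 [-0.013 -0.002] -0.044
3 [-0.02  -0.003] -0.067
4 [-0.027 -0.003] -0.089
6 [-0.04  -0.004] -0.133
8 [-0.054 -0.004] -0.178
9 [-0.061 -0.004] -0.2
10 [-0.067 -0.004] -0.222
12 [-0.081 -0.004] -0.267
15 [-0.101 -0.002] -0.333
18 [-0.121  0.001] -0.4
20 [-0.134  0.003] -0.444
21 [-0.141  0.005] -0.467
24 [-0.161  0.009] -0.533
```

step_arm(steps=[[-0.02,-0.003,0,0,0,-0.067,1],[-0.04,-0.004,0,0,0,-0.133,1],[-0.061,-0.004,0,0,0,-0.2,1],[-0.081,-0.004,0,0,0,-0.267,1],[-0.101,-0.002,0,0,0,-0.333,1],[-0.121,0.001,0,0,0,-0.4,1],[-0.141,0.005,0,0,0,-0.467,1],[-0.161,0.009,0,0,0,-0.533,1]])

```text
time_s: 5.57
position: [0.4366, -0.0644, 0.0936]
tcp_rot: [[-0.071, 0.997, -0.001], [0.997, 0.071, 0.001], [0.001, -0.001, -1.0]]
force: [0.6, 5.3, 0.8]
opening: 0.004
grasp_force: 1.8
```

```bash
python3 -c "
from h import *
to(.456,0);arc([6,24])"
```

```text
p [ 0.4366 -0.0644  0.0936] yaw 94.1 F [0.61 5.29 0.8 ] step [0.21 0.08 0.  ] turnz 0 op 0.004 t 5.5667
piv in tool [-0.0185  0.1155]
6 [-0.041 -0.004] -0.133
24 [-0.162  0.008] -0.533
```

step_arm(steps=[[-0.02,-0.003,0,0,0,-0.067,1],[-0.04,-0.004,0,0,0,-0.133,1],[-0.061,-0.004,0,0,0,-0.2,1],[-0.081,-0.004,0,0,0,-0.267,1],[-0.101,-0.002,0,0,0,-0.333,1],[-0.121,0.001,0,0,0,-0.4,1],[-0.141,0.005,0,0,0,-0.467,1],[-0.161,0.009,0,0,0,-0.533,1]])

```text
time_s: 6.23
position: [0.4418, -0.1118, 0.0934]
tcp_rot: [[-0.47, 0.883, -0.003], [0.883, 0.47, 0.002], [0.003, -0.001, -1.0]]
force: [-0.0, 4.3, 0.6]
opening: 0.002
grasp_force: 2.2
```

step_arm(steps=[[-0.013,-0.002,0,0,0,-0.044,1],[-0.027,-0.003,0,0,0,-0.089,1],[-0.04,-0.004,0,0,0,-0.133,1],[-0.054,-0.004,0,0,0,-0.178,1],[-0.067,-0.004,0,0,0,-0.222,1],[-0.081,-0.004,0,0,0,-0.267,1],[-0.081,-0.004,0,0,0,-0.267,1]])

```text
time_s: 6.82
position: [0.452, -0.1341, 0.0933]
tcp_rot: [[-0.642, 0.767, -0.003], [0.767, 0.642, 0.002], [0.004, -0.001, -1.0]]
force: [-1.6, 3.8, 2.3]
opening: 0.003
grasp_force: 2.3
```

```bash
cat >> h.py <<'E'
def tang():
    s=read_state();p=np.array(s["position"])[:2];v=p-PIV;r=np.hypot(*v);a=np.degrees(np.arctan2(v[1],v[0]))%360
    F=s["force"];t=np.array([-v[1],v[0]])/r
    print("r",r.round(4),"toolang",a.round(2),"Ftan(resist)",round(-F[:2]@t,2),"Frad",round(F[:2]@v/r,2),"Fz",F[2].round(2),"z",s["position"][2].round(4),"t",s["time_s"])
E
python3 -c "
from h import *
to(.456,0);arc([6,24]);tang()
cap('top','top3.png')
im=cv2.imread('pics/top3.png')
im=cv2.resize(im[170:330,300:500],None,fx=4,fy=3.7,interpolation=cv2.INTER_CUBIC)
cv2.imwrite('pics/top3c.png',(255*(im/255.)**.6).astype('uint8'))
"
```

```text
p [ 0.452  -0.1341  0.0933] yaw 130.0 F [-1.57  3.78  2.32] step [0.334 0.297 0.001] turnz 0 op 0.003 t 6.8167
piv in tool [-0.0194  0.1157]
6 [-0.041 -0.005] -0.133
24 [-0.162  0.007] -0.533
r 0.1173 toolang 210.45 Ftan(resist) 4.05 Frad -0.56 Fz 2.32 z 0.0933 t 6.8167
```

View pics/top3c.png

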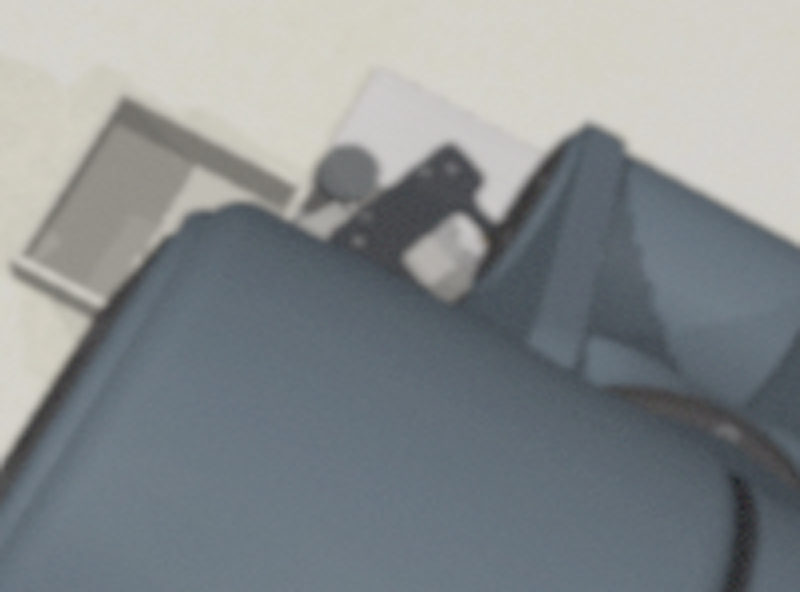

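Only the pot's mouth shows (top left, open); the arm hides the rest. I go on by feel.

step_arm(steps=[[-0.01,-0.001,0,0,0,-0.033,1],[-0.02,-0.003,0,0,0,-0.067,1],[-0.03,-0.003,0,0,0,-0.1,1],[-0.04,-0.004,0,0,0,-0.133,1],[-0.047,-0.004,0,0,0,-0.156,1],[-0.054,-0.004,0,0,0,-0.178,1],[-0.061,-0.004,0,0,0,-0.2,1],[-0.067,-0.004,0,0,0,-0.222,1]])

```text
time_s: 7.53
position: [0.4641, -0.1508, 0.0932]
tcp_rot: [[-0.766, 0.643, -0.003], [0.643, 0.766, 0.001], [0.003, -0.001, -1.0]]
force: [-4.8, 1.7, 2.5]
opening: 0.005
grasp_force: 2.5
```

```bash
python3 -c "
from h import *
tang()"
```

```text
r 0.1171 toolang 220.56 Ftan(resist) 4.37 Frad 2.52 Fz 2.47 z 0.0932 t 7.5333
```

step_arm(steps=[[-0.007,-0.001,0,0,0,-0.022,1],[-0.013,-0.002,0,0,0,-0.044,1],[-0.013,-0.002,0,0,0,-0.044,1]])

```text
time_s: 7.78
position: [0.4668, -0.1539, 0.0932]
tcp_rot: [[-0.787, 0.616, -0.003], [0.616, 0.787, 0.001], [0.003, -0.001, -1.0]]
force: [-4.9, 1.7, 3.6]
opening: 0.005
grasp_force: 2.7
```

```bash
python3 -c "
from h import *
tang()"
```

```text
r 0.1171 toolang 222.53 Ftan(resist) 4.58 Frad 2.48 Fz 3.58 z 0.0932 t 7.7833
```

step_arm(steps=[[-0.007,-0.001,0,0,0,-0.022,1],[-0.013,-0.002,0,0,0,-0.044,1],[-0.013,-0.002,0,0,0,-0.044,1]])

```text
time_s: 8.03
position: [0.4694, -0.1566, 0.0932]
tcp_rot: [[-0.808, 0.589, -0.003], [0.589, 0.808, 0.001], [0.003, -0.001, -1.0]]
force: [-5.5, 2.0, 3.0]
opening: 0.005
grasp_force: 2.8
```

```bash
python3 -c "
from h import *
tang()"
```

```text
r 0.1171 toolang 224.37 Ftan(resist) 5.3 Frad 2.48 Fz 3.0 z 0.0932 t 8.0333
```

step_arm(steps=[[-0.007,-0.001,0,0,0,-0.022,1],[-0.013,-0.002,0,0,0,-0.044,1],[-0.013,-0.002,0,0,0,-0.044,1]])

```text
time_s: 8.28
position: [0.4722, -0.1594, 0.0932]
tcp_rot: [[-0.828, 0.561, -0.003], [0.561, 0.828, 0.001], [0.003, -0.001, -1.0]]
force: [-4.8, 2.0, 2.8]
opening: 0.004
grasp_force: 2.8
```

```bash
python3 -c "
from h import *
tang()"
```

```text
r 0.1171 toolang 226.28 Ftan(resist) 4.84 Frad 1.89 Fz 2.77 z 0.0932 t 8.2833
```

step_arm(steps=[[-0.007,-0.001,0,0,0,-0.022,1],[-0.013,-0.002,0,0,0,-0.044,1],[-0.013,-0.002,0,0,0,-0.044,1]])

```text
time_s: 8.53
position: [0.4757, -0.1625, 0.0932]
tcp_rot: [[-0.847, 0.532, -0.002], [0.532, 0.847, 0.0], [0.001, -0.001, -1.0]]
force: [-4.1, -0.5, 0.7]
opening: 0.008
grasp_force: 2.2
```

```bash
python3 -c "
from h import *
tang()"
```

```text
r 0.117 toolang 228.59 Ftan(resist) 2.75 Frad 3.12 Fz 0.73 z 0.0932 t 8.5333
```

step_arm(steps=[[-0.007,-0.001,0,0,0,-0.022,1],[-0.007,-0.001,0,0,0,-0.022,1],[-0.007,-0.001,0,0,0,-0.022,1]])

```text
time_s: 8.78
position: [0.4784, -0.1644, 0.0933]
tcp_rot: [[-0.855, 0.518, 0.001], [0.518, 0.855, -0.001], [-0.001, -0.0, -1.0]]
force: [-3.7, -0.7, -1.3]
opening: 0.007
grasp_force: 1.4
```

```bash
python3 -c "
from h import *
tang()"
```

```text
r 0.1167 toolang 230.22 Ftan(resist) 2.4 Frad 2.86 Fz -1.27 z 0.0933 t 8.7833
```

step_arm(steps=[[-0.007,-0.001,0,0,0,-0.022,1],[-0.007,-0.001,0,0,0,-0.022,1],[-0.007,-0.001,0,0,0,-0.022,1]])

```text
time_s: 9.03
position: [0.479, -0.165, 0.0933]
tcp_rot: [[-0.864, 0.503, -0.001], [0.503, 0.864, 0.001], [0.002, -0.0, -1.0]]
force: [-4.7, -0.6, 0.5]
opening: 0.005
grasp_force: 2.6
```

```bash
python3 -c "
from h import *
tang()"
```

```text
r 0.1168 toolang 230.63 Ftan(resist) 3.28 Frad 3.43 Fz 0.55 z 0.0933 t 9.0333
```

step_arm(steps=[[-0.007,-0.005,0,0,0,-0.022,1],[-0.007,-0.01,0,0,0,-0.022,1],[-0.007,-0.01,0,0,0,-0.022,1]])

```text
time_s: 9.28
position: [0.4801, -0.167, 0.0933]
tcp_rot: [[-0.872, 0.489, 0.0], [0.489, 0.872, 0.003], [0.001, 0.003, -1.0]]
force: [-1.4, 6.3, 1.4]
opening: 0.01
grasp_force: 3.0
```

```bash
python3 -c "
from h import *
tang()"
```

```text
r 0.1176 toolang 231.66 Ftan(resist) 5.05 Frad -4.05 Fz 1.37 z 0.0933 t 9.2833
```

step_arm(steps=[[-0.007,-0.001,0,0,0,-0.022,1],[-0.007,-0.001,0,0,0,-0.022,1],[-0.007,-0.001,0,0,0,-0.022,1]])

```text
time_s: 9.53
position: [0.4817, -0.1682, 0.0933]
tcp_rot: [[-0.881, 0.473, -0.0], [0.473, 0.881, 0.003], [0.002, 0.003, -1.0]]
force: [-2.4, 5.5, 0.4]
opening: 0.006
grasp_force: 2.9
```

```bash
python3 -c "
from h import *
tang()"
```

```text
r 0.1176 toolang 232.65 Ftan(resist) 5.22 Frad -2.95 Fz 0.44 z 0.0933 t 9.5333
```

step_arm(steps=[[-0.007,-0.001,0,0,0,-0.022,1],[-0.007,-0.001,0,0,0,-0.022,1],[-0.007,-0.001,0,0,0,-0.022,1]])

```text
time_s: 9.78
position: [0.4826, -0.1689, 0.0933]
tcp_rot: [[-0.889, 0.458, -0.002], [0.458, 0.889, 0.004], [0.003, 0.003, -1.0]]
force: [-2.4, 6.1, 2.3]
opening: 0.007
grasp_force: 3.6
```

```bash
python3 -c "
from h import *
tang()"
```

```text
r 0.1177 toolang 233.18 Ftan(resist) 5.53 Frad -3.44 Fz 2.31 z 0.0933 t 9.7833
```

step_arm(steps=[[-0.007,-0.001,0,0,0,-0.022,1],[-0.007,-0.001,0,0,0,-0.022,1],[-0.007,-0.001,0,0,0,-0.022,1]])

```text
time_s: 10.03
position: [0.4833, -0.1696, 0.0932]
tcp_rot: [[-0.897, 0.442, -0.004], [0.442, 0.897, 0.005], [0.006, 0.003, -1.0]]
force: [-4.7, 6.4, 4.3]
opening: 0.006
grasp_force: 4.4
```

```bash
python3 -c "
from h import *
tang()"
```

```text
r 0.1178 toolang 233.64 Ftan(resist) 7.54 Frad -2.39 Fz 4.25 z 0.0932 t 10.0333
```

step_arm(steps=[[-0.007,-0.001,0,0,0,-0.022,1],[-0.007,-0.001,0,0,0,-0.022,1],[-0.007,-0.001,0,0,0,-0.022,1]])

```text
time_s: 10.28
position: [0.4839, -0.1701, 0.0932]
tcp_rot: [[-0.904, 0.427, -0.006], [0.427, 0.904, 0.006], [0.008, 0.003, -1.0]]
force: [-6.6, 8.7, 5.5]
opening: 0.008
grasp_force: 5.3
```

```bash
python3 -c "
from h import *
tang()"
```

```text
r 0.1179 toolang 234.07 Ftan(resist) 10.46 Frad -3.12 Fz 5.45 z 0.0932 t 10.2833
```

End stop met at tool angle ≈233.0°, with about 0.02 rad squash now. Rest is expected near 229.9°. I'll ease back.

step_arm(steps=[[0.003,0,0,0,0,0.011,1],[0.007,0.001,0,0,0,0.022,1],[0.01,0.001,0,0,0,0.033,1],[0.013,0.002,0,0,0,0.044,1],[0.017,0.002,0,0,0,0.055,1],[0.017,0.002,0,0,0,0.055,1]])

```text
time_s: 10.78
position: [0.4822, -0.1686, 0.0933]
tcp_rot: [[-0.885, 0.466, -0.0], [0.466, 0.885, 0.004], [0.002, 0.003, -1.0]]
force: [-1.7, 6.8, -0.3]
opening: 0.005
grasp_force: 3.1
```

```bash
python3 -c "
from h import *
tang()"
```

```text
r 0.1177 toolang 232.95 Ftan(resist) 5.47 Frad -4.45 Fz -0.29 z 0.0933 t 10.7833
```

step_arm(steps=[[0.003,0,0,0,0,0.011,1],[0.007,0.001,0,0,0,0.022,1],[0.007,0.001,0,0,0,0.022,1]])

```text
time_s: 11.03
position: [0.4806, -0.1674, 0.0933]
tcp_rot: [[-0.877, 0.481, -0.0], [0.481, 0.877, 0.004], [0.002, 0.003, -1.0]]
force: [-1.4, 7.9, 1.4]
opening: 0.008
grasp_force: 3.1
```

```bash
python3 -c "
from h import *
tang()"
```

```text
r 0.1177 toolang 232.0 Ftan(resist) 5.96 Frad -5.31 Fz 1.4 z 0.0933 t 11.0333
```

step_arm(steps=[[0.003,0,0,0,0,0.011,1],[0.007,0.001,0,0,0,0.022,1],[0.007,0.001,0,0,0,0.022,1]])

```text
time_s: 11.28
position: [0.4791, -0.1662, 0.0933]
tcp_rot: [[-0.868, 0.496, 0.0], [0.496, 0.868, 0.004], [0.002, 0.003, -1.0]]
force: [-1.0, 7.0, 0.3]
opening: 0.003
grasp_force: 3.1
```

```bash
python3 -c "
from h import *
tang()"
```

```text
r 0.1177 toolang 231.01 Ftan(resist) 5.19 Frad -4.82 Fz 0.31 z 0.0933 t 11.2833
```

step_arm(steps=[[0.003,0.002,0,0,0,0.011,1],[0.005,0.003,0,0,0,0.015,1],[0.005,0.003,0,0,0,0.015,1]])

```text
time_s: 11.53
position: [0.4781, -0.1653, 0.0933]
tcp_rot: [[-0.863, 0.506, -0.0], [0.506, 0.863, 0.003], [0.002, 0.002, -1.0]]
force: [-2.3, 5.4, 0.9]
opening: 0.005
grasp_force: 2.7
```

```bash
python3 -c "
from h import *
tang()"
```

```text
r 0.1176 toolang 230.36 Ftan(resist) 5.21 Frad -2.7 Fz 0.9 z 0.0933 t 11.5333
```

step_arm(steps=[[0.003,0,0,0,0,0.011,1],[0.005,0.001,0,0,0,0.015,1],[0.005,0.001,0,0,0,0.015,1]])

```text
time_s: 11.78
position: [0.4778, -0.1651, 0.0934]
tcp_rot: [[-0.857, 0.516, 0.001], [0.516, 0.857, 0.001], [-0.001, 0.002, -1.0]]
force: [0.0, 4.9, -1.7]
opening: 0.007
grasp_force: 2.2
```

```bash
python3 -c "
from h import *
tang()"
```

```text
r 0.1177 toolang 230.21 Ftan(resist) 3.07 Frad -3.77 Fz -1.72 z 0.0934 t 11.7833
```

step_arm(steps=[[0.003,0,0,0,0,0.011,1],[0.005,0.001,0,0,0,0.015,1],[0.005,0.001,0,0,0,0.015,1]])

```text
time_s: 12.03
position: [0.4768, -0.1655, 0.0937]
tcp_rot: [[-0.851, 0.526, 0.002], [0.526, 0.851, -0.001], [-0.002, -0.0, -1.0]]
force: [0.2, 2.0, 0.2]
opening: 0.003
grasp_force: 0.9
```

```bash
python3 -c "
from h import *
tang()"
```

```text
r 0.1186 toolang 229.95 Ftan(resist) 1.09 Frad -1.65 Fz 0.2 z 0.0937 t 12.0333
```

The force fades away at 230°, so the tongue is resting on the catch. I'll back off gently.

step_arm(steps=[[0.003,0,0,0,0,0,1],[0.006,0,0,0,0,0,1],[0.01,0,0,0,0,0,1],[0.015,0,0,0,0,0,1],[0.02,0,0,0,0,0,1],[0.03,0,0,0,0,0,1],[0.04,0,0,0,0,0,1],[0.05,0,0,0,0,0,1]])

```text
time_s: 12.7
position: [0.4628, -0.1569, 0.0935]
tcp_rot: [[-0.851, 0.526, -0.0], [0.526, 0.851, 0.0], [0.0, -0.0, -1.0]]
force: [-0.6, -0.3, 0.8]
opening: 0.004
grasp_force: 0.0
```

```bash
python3 -c "
from h import *
tang();to(.456,0)"
```

```text
r 0.1221 toolang 222.31 Ftan(resist) 0.23 Frad 0.63 Fz 0.78 z 0.0935 t 12.7
p [ 0.4628 -0.1569  0.0935] yaw 148.3 F [-0.62 -0.25  0.78] step [0.294 0.433 0.   ] turnz 0 op 0.004 t 12.7
```

The cover holds by itself: no contact, and the tool is well back. I'll raise the tool and fit the arm geometry for the pour pose.

step_arm(steps=[[0.03,0,-0.12,0,0,0,1],[0.03,0,-0.25,0,0,0,1],[0.03,0,-0.4,0,0,0,-0.5],[0.03,0,-0.5,0,0,0,-0.5],[0.03,0,-0.5,0,0,0,-0.5]])

```text
time_s: 13.12
position: [0.4593, -0.1545, 0.25]
tcp_rot: [[-0.851, 0.525, 0.012], [0.525, 0.851, -0.008], [-0.015, -0.0, -1.0]]
force: [0.5, -0.3, 0.2]
opening: 0.155
grasp_force: 0.0
```

```bash
python3 -c "
from h import *
s=read_state();q=s['joint_positions'];p=s['position'];print(q.round(3),p)
from scipy.optimize import least_squares
S=[(30.275,82.15,.6243,.2071),(23.807,111.406,.44625,.1338),(q[1],q[2],np.hypot(p[0],p[1]),p[2])]
def f(v):
    a,L2,L3,e,b=v;o=[]
    for A,B,r,z in S:
        A,B=np.radians([A,B]);o+=[a+L2*np.sin(A)+L3*np.sin(A+B+b)-r,e+L2*np.cos(A)+L3*np.cos(A+B+b)-z]
    return o
r=least_squares(f,[0,.4,.4,.1,0]);print(r.x,r.cost)
r=least_squares(lambda v:f([0,*v[:3],v[3]]),[.4,.4,.1,0]);print(r.x,r.cost)
to(.4546,.293,.25,95)"
```

```text
[-3.1834e+01  1.5885e+01  9.9273e+01  1.0000e-03  6.4003e+01 -9.0137e+01] [ 0.45926792 -0.15447533  0.25002614]
[ 0.02638     0.55808828  0.40514997 -0.0213326   0.28036426] 2.6009571561157604e-06
[ 0.57990862  0.41705673 -0.04162252  0.24903393] 2.3401777396493917e-05
p [ 0.4593 -0.1545  0.25  ] yaw 148.3 F [ 0.5  -0.31  0.22] step [ 0.797  1.261 -0.012] turnz 1.185 op 0.155 t 13.1167
```

step_arm(steps=[[0.4,0.63,0,0,0,0.59,-0.2],[0.4,0.63,0,0,0,0.59,-0.2],[0.4,0.63,0,0,0,0.59,-0.2],[0.4,0.63,0,0,0,0.59,-0.2],[0.4,0.63,0,0,0,0.59,-0.2],[0.4,0.63,0,0,0,0.59,-0.2],[0.4,0.63,0,0,0,0.59,-0.2],[0.4,0.63,0,0,0,0.59,-0.2]])

```text
time_s: 13.78
position: [0.4518, 0.0732, 0.243]
tcp_rot: [[-0.53, 0.848, -0.001], [0.848, 0.53, -0.0], [0.0, -0.001, -1.0]]
force: [-0.6, -0.0, 0.7]
opening: 0.592
grasp_force: 0.0
```

```bash
python3 -c "
from h import *
to(.43,.29,.25,95)"
```

```text
p [0.4518 0.0732 0.243 ] yaw 122.0 F [-0.63 -0.05  0.68] step [ 0.651  0.321 -0.024] turnz 0.6 op 0.592 t 13.7833
```

step_arm(steps=[[0.616,0.396,0,0,0,0.6,-0.2],[0.616,0.396,0,0,0,0.6,-0.2],[0.616,0.396,0,0,0,0.6,-0.2],[0.616,0.396,0,0,0,0.6,-0.2],[0.616,0.396,0,0,0,0.6,-0.2],[0.616,0.396,0,0,0,0.6,-0.2],[0.616,0.396,0.1,0,0,0.6,-0.2],[0.616,0.396,0.1,0,0,0.6,-0.2]])

```text
time_s: 14.45
position: [0.4545, 0.2903, 0.2094]
tcp_rot: [[-0.084, 0.996, -0.007], [0.996, 0.084, -0.004], [-0.003, -0.007, -1.0]]
force: [-0.4, -0.3, -0.9]
opening: 0.598
grasp_force: 0.0
```

```bash
python3 -c "
from h import *
import pickle
to(.4546,.293,.25,95)
c=cap('wrist','w4.png');print(c['W'].round(3).tolist())
pickle.dump({k:c[k] for k in('vertical_fov','cx','cy','k1','W')},open('w4.pkl','wb'))
print([w2px(c,np.array(q)).round() for q in((.4546,.293,.081),(.4493,.3292,.081),(.4599,.255,.081),(.403,.2541,.013),(.4013,.3296,.013))])
cap('top','top4.png')
w=cv2.imread('pics/w4.png');w=cv2.resize(w,(480,360))
t=cv2.resize(cv2.imread('pics/top4.png')[170:330,300:480],(320,284),interpolation=cv2.INTER_CUBIC)
o=np.zeros((360,800,3),'uint8');o[:,:480]=w;o[:284,480:]=t;cv2.imwrite('pics/w4t.png',o)
"
```

```text
p [0.4545 0.2903 0.2094] yaw 94.8 F [-0.4  -0.28 -0.91] step [ 0.009  0.    -0.135] turnz -0.004 op 0.598 t 14.45
[[0.996, 0.082, 0.017, 0.448], [0.084, -0.954, -0.288, 0.37], [-0.008, 0.289, -0.957, 0.387], [0.0, 0.0, 0.0, 1.0]]
[array([325., 216.]), array([323., 177.]), array([328., 254.]), array([278., 230.]), array([280., 165.])]
```

View pics/w4t.png

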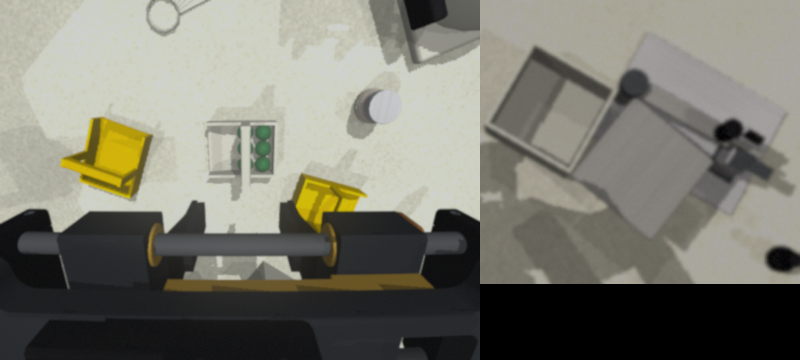

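The wrist view shows the white dish's bar running from (324,167) to (328,250) in full-image pixels, as predicted. The top view shows the cover standing open on its catch. I'll lower the gripper and grip the bar.

step_arm(steps=[[0.005,0,0.14,0,0,0,-0.2],[0.005,0,0.28,0,0,0,-0.2],[0.005,0,0.4,0,0,0,-0.2],[0.005,0,0.5,0,0,0,-0.2],[0.005,0,0.55,0,0,0,-0.2],[0.005,0,0.573,0,0,0,-0.2],[0.005,0,0.573,0,0,0,-0.2]])

```text
time_s: 15.13
position: [0.457, 0.291, 0.041]
tcp_rot: [[-0.08, 0.997, -0.002], [0.997, 0.08, -0.001], [-0.001, -0.002, -1.0]]
force: [0.2, 0.2, 0.5]
opening: 0.6
grasp_force: 0.0
```

step_arm(steps=[[0,0,0,0,0,0,1],[0,0,0,0,0,0,1],[0,0,0,0,0,0,1],[0,0,0,0,0,0,1],[0,0,0,0,0,0,1],[0,0,0,0,0,0,1],[0,0,0,0,0,0,1],[0,0,0,0,0,0,1]])

```text
time_s: 15.8
position: [0.4568, 0.2929, 0.0418]
tcp_rot: [[-0.083, 0.997, 0.001], [0.997, 0.083, 0.0], [0.0, 0.001, -1.0]]
force: [0.0, 1.3, 2.4]
opening: 0.132
grasp_force: 30.0
```

The bar is gripped (11.5 mm opening). I lift it gently.

step_arm(steps=[[0,0,-0.02,0,0,0,1],[0,0,-0.06,0,0,0,1],[0,0,-0.12,0,0,0,1],[0,0,-0.19,0,0,0,1],[0,0,-0.26,0,0,0,1],[0,0,-0.33,0,0,0,1],[0,0,-0.37,0,0,0,1],[0,0,-0.39,0,0,0,1]])

```text
time_s: 16.47
position: [0.457, 0.2929, 0.1604]
tcp_rot: [[-0.083, 0.997, 0.002], [0.997, 0.083, 0.001], [0.001, 0.002, -1.0]]
force: [-0.2, 0.4, -3.2]
opening: 0.131
grasp_force: 30.0
```

```bash
cat >> h.py <<'E'
def path(x,y,z,yaw,n=8):
    "smooth rows from here to target, tool down"
    s=read_state();R=np.array(s["tcp_rot"]);p=np.array(s["position"])
    d=R.T@(np.array([x,y,z])-p)/.3
    cy=np.degrees(np.arctan2(R[1,0],R[0,0]));t=-((yaw-cy+180)%360-180)/45
    for i in range(1,n+1): print([*(d*i/n).round(3).tolist(),0,0,round(t*i/n,3),1])
    print(p.round(4),cy.round(1),s["opening"],s["force"],s["joint_positions"].round(1))
E
python3 -c "
from h import *
path(.4642,.2206,.159,137)"
```

```text
[-0.03, 0.001, 0.001, 0, 0, np.float64(-0.117), 1]
[-0.061, 0.001, 0.001, 0, 0, np.float64(-0.235), 1]
[-0.091, 0.002, 0.002, 0, 0, np.float64(-0.352), 1]
[-0.121, 0.002, 0.002, 0, 0, np.float64(-0.47), 1]
[-0.151, 0.003, 0.003, 0, 0, np.float64(-0.587), 1]
[-0.182, 0.003, 0.003, 0, 0, np.float64(-0.704), 1]
[-0.212, 0.004, 0.004, 0, 0, np.float64(-0.822), 1]
[-0.242, 0.004, 0.005, 0, 0, np.float64(-0.939), 1]
[0.457  0.2929 0.1604] 94.7 0.1313569904909028 [-0.20134027  0.44084825 -3.15656324] [20.9 27.5 96.9  0.  55.5 16.1]
```

step_arm(steps=[[-0.02,0,0,0,0,-0.08,1],[-0.05,0,0,0,0,-0.2,1],[-0.08,0.002,0,0,0,-0.33,1],[-0.12,0.002,0,0,0,-0.46,1],[-0.15,0.003,0,0,0,-0.59,1],[-0.18,0.003,0,0,0,-0.7,1],[-0.21,0.004,0,0,0,-0.82,1],[-0.24,0.004,0,0,0,-0.94,1]])

```text
time_s: 17.13
position: [0.4627, 0.2203, 0.1577]
tcp_rot: [[-0.735, 0.678, -0.002], [0.678, 0.735, -0.001], [0.001, -0.002, -1.0]]
force: [0.7, 0.4, -1.6]
opening: 0.133
grasp_force: 30.0
```

```bash
python3 -c "
from h import *
path(.4716,.1483,.159,178.5)"
```

```text
[-0.023, -0.02, -0.001, 0, 0, np.float64(-0.114), 1]
[-0.046, -0.039, -0.001, 0, 0, np.float64(-0.229), 1]
[-0.069, -0.059, -0.002, 0, 0, np.float64(-0.343), 1]
[-0.092, -0.078, -0.002, 0, 0, np.float64(-0.458), 1]
[-0.115, -0.098, -0.003, 0, 0, np.float64(-0.572), 1]
[-0.139, -0.117, -0.003, 0, 0, np.float64(-0.687), 1]
[-0.162, -0.137, -0.004, 0, 0, np.float64(-0.801), 1]
[-0.185, -0.156, -0.004, 0, 0, np.float64(-0.916), 1]
[0.4627 0.2203 0.1577] 137.3 0.13315138492509765 [ 0.67242777  0.35397171 -1.62655584] [ 13.   25.8 101.   -0.   53.4 -34.3]
```

step_arm(steps=[[-0.023,-0.02,0,0,0,-0.114,1],[-0.046,-0.04,0,0,0,-0.23,1],[-0.07,-0.06,0,0,0,-0.343,1],[-0.092,-0.08,0,0,0,-0.458,1],[-0.115,-0.1,0,0,0,-0.572,1],[-0.14,-0.117,0,0,0,-0.687,1],[-0.162,-0.137,0,0,0,-0.8,1],[-0.185,-0.156,0,0,0,-0.916,1]])

```text
time_s: 17.8
position: [0.4713, 0.1484, 0.1578]
tcp_rot: [[-1.0, 0.026, -0.003], [0.026, 1.0, -0.0], [0.003, -0.0, -1.0]]
force: [-0.2, 0.0, -2.1]
opening: 0.137
grasp_force: 30.0
```

```bash
python3 -c "
from h import *
path(.479,.076,.159,220)"
```

```text
[-0.004, -0.03, -0.001, 0, 0, np.float64(-0.115), 1]
[-0.008, -0.06, -0.001, 0, 0, np.float64(-0.231), 1]
[-0.012, -0.09, -0.002, 0, 0, np.float64(-0.346), 1]
[-0.016, -0.12, -0.002, 0, 0, np.float64(-0.461), 1]
[-0.02, -0.15, -0.003, 0, 0, np.float64(-0.576), 1]
[-0.024, -0.18, -0.003, 0, 0, np.float64(-0.692), 1]
[-0.028, -0.211, -0.004, 0, 0, np.float64(-0.807), 1]
[-0.032, -0.241, -0.004, 0, 0, np.float64(-0.922), 1]
[0.4713 0.1484 0.1578] 178.5 0.13667579823600245 [-0.18616767  0.04821358 -2.10497519] [  4.5  24.5 103.5  -0.   52.1 -84. ]
```

step_arm(steps=[[-0.004,-0.03,0,0,0,-0.115,1],[-0.008,-0.06,0,0,0,-0.23,1],[-0.012,-0.09,0,0,0,-0.346,1],[-0.016,-0.12,0,0,0,-0.46,1],[-0.02,-0.15,0,0,0,-0.576,1],[-0.024,-0.18,0,0,0,-0.69,1],[-0.028,-0.21,0,0,0,-0.807,1],[-0.032,-0.24,0,0,0,-0.92,1]])

```text
time_s: 18.47
position: [0.4788, 0.0763, 0.1578]
tcp_rot: [[-0.767, -0.642, -0.002], [-0.642, 0.767, 0.0], [0.002, 0.002, -1.0]]
force: [-0.1, 0.2, -3.1]
opening: 0.133
grasp_force: 30.0
```

```bash
cat >> h.py <<'E'
def lipw():
    s=read_state();R=np.array(s["tcp_rot"]);p=np.array(s["position"])
    l=p+R@[0,-.056,.029];b=p+R@[0,0,-.033]
    print("lip",l.round(4),"bar",b.round(4),"tilt",np.degrees(np.arcsin(R[2,1])).round(1),"F",s["force"].round(1),"q",s["joint_positions"].round(1),"op",round(s["opening"],3),s["time_s"])
def tilt(ths,D):
    l=np.array([0,-.056,.029])
    for i,th in enumerate(ths):
        t=-np.radians(th);c,n=np.cos(t),np.sin(t)
        Rl=np.array([[1,0,0],[0,c,-n],[0,n,c]])@l
        print(th,((l+np.array(D)*(i+1)/len(ths)-Rl)/.3).round(3),round(-th/45,3))
E
python3 -c "
from h import *
lipw();tilt([3,6,9,12,15,18,21,24],[0,0,.02])"
```

```text
lip [0.5147 0.0334 0.1287] bar [0.4789 0.0763 0.1908] tilt 0.1 F [-0.1  0.2 -3.1] q [  -4.2   23.9  104.8    0.    51.4 -134.1] op 0.133 18.4667
3 [ 0.    -0.005 -0.001] -0.067
6 [ 0.    -0.011 -0.002] -0.133
9 [ 0.    -0.017 -0.003] -0.2
12 [ 0.    -0.024 -0.003] -0.267
15 [ 0.    -0.031 -0.003] -0.333
18 [ 0.    -0.039 -0.003] -0.4
21 [ 0.    -0.047 -0.002] -0.467
24 [ 0.    -0.055 -0.001] -0.533
```

step_arm(steps=[[0,-0.005,-0.001,-0.067,0,0,1],[0,-0.011,-0.002,-0.133,0,0,1],[0,-0.017,-0.003,-0.2,0,0,1],[0,-0.024,-0.003,-0.267,0,0,1],[0,-0.031,-0.003,-0.333,0,0,1],[0,-0.039,-0.003,-0.4,0,0,1],[0,-0.047,-0.002,-0.467,0,0,1],[0,-0.055,-0.001,-0.533,0,0,1]])

```text
time_s: 19.13
position: [0.49, 0.0638, 0.1584]
tcp_rot: [[-0.77, -0.582, -0.261], [-0.638, 0.703, 0.315], [0.001, 0.409, -0.912]]
force: [-0.5, -0.3, -1.5]
opening: 0.134
grasp_force: 30.0
```

```bash
python3 -c "
from h import *
lipw();tilt([3,6,9,12,15,18,20,20],[0,0,0])"
```

```text
lip [0.515  0.0335 0.109 ] bar [0.4987 0.0534 0.1885] tilt 24.2 F [-0.5 -0.3 -1.5] q [ -14.8   32.2   93.6   14.2   74.7 -150.7] op 0.134 19.1333
3 [ 0.    -0.005 -0.01 ] -0.067
6 [ 0.    -0.011 -0.019] -0.133
9 [ 0.    -0.017 -0.028] -0.2
12 [ 0.    -0.024 -0.037] -0.267
15 [ 0.    -0.031 -0.045] -0.333
18 [ 0.    -0.039 -0.053] -0.4
20 [ 0.    -0.044 -0.058] -0.444
20 [ 0.    -0.044 -0.058] -0.444
```

```bash
cat >> h.py <<'E'
from scipy.spatial.transform import Rotation as Ro
def tgt(dyaw,dtilt,D=(0,0,0),n=8):
    "rotate about lip: world yaw dyaw, extra tilt; D world lip shift"
    s=read_state();R=np.array(s["tcp_rot"]);l=np.array([0,-.056,.029])
    for i in range(1,n+1):
        k=i/n;M=Ro.from_matrix(R.T)*Ro.from_euler('z',dyaw*k,degrees=True)*Ro.from_matrix(R)*Ro.from_euler('x',-dtilt*k,degrees=True)
        d=(l-M.apply(l)+R.T@np.array(D)*k)/.3
        print([*d.round(3).tolist(),*(np.degrees(M.as_rotvec())/45).round(3).tolist(),1])
E
python3 -c "
from h import *
lipw();tgt(-20,16)"
```

```text
lip [0.515  0.0335 0.109 ] bar [0.4987 0.0534 0.1885] tilt 24.2 F [-0.5 -0.3 -1.5] q [ -14.8   32.2   93.6   14.2   74.7 -150.7] op 0.134 19.1333
[-0.005, -0.004, -0.007, -0.044, -0.024, 0.05, 1]
[-0.01, -0.008, -0.013, -0.089, -0.049, 0.1, 1]
[-0.015, -0.012, -0.019, -0.133, -0.076, 0.148, 1]
[-0.019, -0.017, -0.026, -0.177, -0.105, 0.196, 1]
[-0.022, -0.022, -0.032, -0.221, -0.135, 0.243, 1]
[-0.024, -0.027, -0.038, -0.265, -0.168, 0.289, 1]
[-0.026, -0.033, -0.044, -0.309, -0.202, 0.334, 1]
[-0.027, -0.038, -0.05, -0.352, -0.237, 0.378, 1]
```

step_arm(steps=[[-0.005,-0.004,-0.007,-0.044,-0.024,0.05,1],[-0.01,-0.008,-0.013,-0.089,-0.049,0.1,1],[-0.015,-0.012,-0.019,-0.133,-0.076,0.148,1],[-0.019,-0.017,-0.026,-0.177,-0.105,0.196,1],[-0.022,-0.022,-0.032,-0.221,-0.135,0.243,1],[-0.024,-0.027,-0.038,-0.265,-0.168,0.289,1],[-0.026,-0.033,-0.044,-0.309,-0.202,0.334,1],[-0.027,-0.038,-0.05,-0.352,-0.237,0.378,1]])

```text
time_s: 19.8
position: [0.5072, 0.0561, 0.1673]
tcp_rot: [[-0.942, -0.256, -0.215], [-0.334, 0.721, 0.606], [0.0, 0.644, -0.765]]
force: [1.0, 0.5, -1.6]
opening: 0.133
grasp_force: 30.0
```

step_arm(steps=[[0,0,0,0,0,0,1],[0,0,0,0,0,0,1],[0,0,0,0,0,0,1],[0,0,0,0,0,0,1],[0,0,0,0,0,0,1],[0,0,0,0,0,0,1],[0,0,0,0,0,0,1],[0,0,0,0,0,0,1]])

```text
time_s: 20.47
position: [0.5071, 0.0566, 0.168]
tcp_rot: [[-0.942, -0.258, -0.216], [-0.337, 0.721, 0.605], [-0.001, 0.642, -0.766]]
force: [0.1, -0.0, -0.8]
opening: 0.131
grasp_force: 30.0
```

```bash
python3 -c "
from h import *
lipw()
for i,n in enumerate(('top','scene','wrist')):cap(n,'p%d.png'%i)
# green pixels
for i in range(3):
    im=cv2.cvtColor(cv2.imread('pics/p%d.png'%i),cv2.COLOR_BGR2HSV);m=cv2.inRange(im,(50,70,25),(95,255,255))
    n,l,st,ce=cv2.connectedComponentsWithStats(m);print(i,[(st[k,4],ce[k].round()) for k in range(1,n) if st[k,4]>12])
tgt(20,-12,n=8);
"
```

```text
lip [0.5153 0.0338 0.1098] bar [0.5142 0.0367 0.1933] tilt 40.0 F [ 0.1 -0.  -0.8] q [ -24.2   36.3   92.5   27.9   82.3 -145.5] op 0.131 20.4667
0 []
1 [(np.int32(82), array([269., 254.])), (np.int32(25), array([303., 253.])), (np.int32(55), array([283., 259.]))]
2 [(np.int32(1185), array([619.,  21.])), (np.int32(83), array([634.,  39.])), (np.int32(1560), array([616.,  74.])), (np.int32(541), array([197., 201.])), (np.int32(469), array([218., 221.])), (np.int32(630), array([155., 233.])), (np.int32(861), array([108., 257.])), (np.int32(632), array([148., 287.]))]
[0.004, 0.002, 0.005, 0.033, 0.035, -0.043, 1]
[0.008, 0.005, 0.01, 0.067, 0.069, -0.087, 1]
[0.013, 0.006, 0.014, 0.1, 0.102, -0.132, 1]
[0.017, 0.008, 0.019, 0.133, 0.134, -0.178, 1]
[0.023, 0.009, 0.024, 0.166, 0.164, -0.224, 1]
[0.029, 0.01, 0.028, 0.199, 0.194, -0.272, 1]
[0.035, 0.01, 0.032, 0.231, 0.222, -0.32, 1]
[0.041, 0.01, 0.036, 0.264, 0.249, -0.369, 1]
```

```bash
python3 -c "
from h import *
s=read_state();c=cap('wrist')
for u,v in((197,201),(218,221),(155,233),(108,257),(148,287)):
    q=px2w(c,u,v,.02);d=q[:2]-[.528,.018];print(q.round(3),np.hypot(*d).round(3))
a=cap('scene');
for u,v in((269,254),(303,253),(283,259)):print(px2w(a,u,v,.02).round(3),px2w(a,u,v,.1).round(3))
print(w2px(c,np.array([.528,.018,.004])))
im=c['image'][:,:,::-1]
cv2.imwrite('pics/last.png',cv2.resize(im,(800,600)))
"
```

```text
[0.49  0.035 0.02 ] 0.041
[0.504 0.058 0.02 ] 0.047
[0.523 0.008 0.02 ] 0.011
[ 0.546 -0.021  0.02 ] 0.043
[0.569 0.012 0.02 ] 0.041
[ 0.527 -0.025  0.02 ] [0.586 0.023 0.1  ]
[0.488 0.03  0.02 ] [0.549 0.073 0.1  ]
[0.523 0.006 0.02 ] [0.582 0.052 0.1  ]
[160.71229023 236.28995913]
```

```bash
python3 -c "
from h import *
tgt(0,-40.1,D=(0,0,.03))"
```

```text
[-0.0, 0.016, 0.007, 0.111, -0.0, -0.0, 1]
[-0.0, 0.03, 0.015, 0.223, -0.0, -0.0, 1]
[-0.0, 0.043, 0.023, 0.334, -0.0, -0.0, 1]
[-0.0, 0.054, 0.032, 0.446, -0.0, -0.0, 1]
[-0.0, 0.064, 0.04, 0.557, -0.0, -0.0, 1]
[-0.0, 0.072, 0.049, 0.668, -0.0, -0.0, 1]
[-0.0, 0.078, 0.058, 0.78, -0.0, -0.0, 1]
[-0.0, 0.083, 0.066, 0.891, -0.0, -0.0, 1]
```

step_arm(steps=[[0,0.016,0.007,0.111,0,0,1],[0,0.03,0.015,0.223,0,0,1],[0,0.043,0.023,0.334,0,0,1],[0,0.054,0.032,0.446,0,0,1],[0,0.064,0.04,0.557,0,0,1],[0,0.072,0.049,0.668,0,0,1],[0,0.078,0.058,0.78,0,0,1],[0,0.083,0.066,0.891,0,0,1]])

```text
time_s: 21.38
position: [0.4961, 0.0867, 0.1694]
tcp_rot: [[-0.942, -0.335, 0.003], [-0.335, 0.942, -0.004], [-0.002, -0.005, -1.0]]
force: [-0.1, -1.1, -1.4]
opening: 0.135
grasp_force: 30.0
```

```bash
python3 -c "
from h import *
lipw();path(.445,.29,.17,190)"
```

```text
lip [0.515  0.0338 0.1407] bar [0.496  0.0868 0.2024] tilt -0.3 F [-0.1 -1.1 -1.4] q [  -2.7   24.1  101.8   -0.3   54.  -112.1] op 0.135 21.3833
[-0.008, 0.087, -0.001, 0, 0, np.float64(0.027), 1]
[-0.017, 0.174, -0.001, 0, 0, np.float64(0.053), 1]
[-0.025, 0.261, -0.002, 0, 0, np.float64(0.08), 1]
[-0.033, 0.348, -0.003, 0, 0, np.float64(0.107), 1]
[-0.042, 0.435, -0.003, 0, 0, np.float64(0.133), 1]
[-0.05, 0.522, -0.004, 0, 0, np.float64(0.16), 1]
[-0.058, 0.609, -0.005, 0, 0, np.float64(0.187), 1]
[-0.067, 0.696, -0.005, 0, 0, np.float64(0.213), 1]
[0.4961 0.0867 0.1694] -160.4 0.13541508831765087 [-0.09437293 -1.12724494 -1.39131184] [  -2.7   24.1  101.8   -0.3   54.  -112.1]
```

step_arm(steps=[[-0.01,0.09,0,0,0,0.027,1],[-0.02,0.19,0,0,0,0.053,1],[-0.03,0.29,0,0,0,0.08,1],[-0.04,0.39,0,0,0,0.107,1],[-0.05,0.5,0,0,0,0.133,1],[-0.06,0.61,0,0,0,0.16,1],[-0.07,0.71,0,0,0,0.187,1],[-0.08,0.785,0,0,0,0.213,1]])

```text
time_s: 22.05
position: [0.4381, 0.3184, 0.1683]
tcp_rot: [[-0.985, -0.174, -0.001], [-0.174, 0.985, -0.001], [0.001, -0.001, -1.0]]
force: [-0.0, -0.3, -1.8]
opening: 0.135
grasp_force: 30.0
```

```bash
python3 -c "
from h import *
import pickle
lipw();path(.449,.32,.043,190,8)
c=cap('top','fin.png');im=c['image'][:,:,::-1]
h=cv2.cvtColor(im,cv2.COLOR_BGR2HSV);m=cv2.inRange(h,(50,70,25),(95,255,255))
n,l,st,ce=cv2.connectedComponentsWithStats(m);print([(st[k,4],ce[k].round()) for k in range(1,n) if st[k,4]>5], w2px(c,np.array([.528,.018,.016])))
y=cv2.inRange(h,(20,150,60),(35,255,255));n,l,st,ce=cv2.connectedComponentsWithStats(y)
for k in range(1,n):
    if st[k,4]>100:
        pts=np.argwhere(l==k)[:,::-1];W=np.array([px2w(c,*q,.03)[:2] for q in pts[::5]]);print(ce[k],W.min(0).round(3),W.max(0).round(3))
cv2.imwrite('pics/finc.png',cv2.resize(im[180:330,270:470],(800,600),interpolation=cv2.INTER_CUBIC))
"
```

```text
lip [0.4478 0.2632 0.1393] bar [0.4381 0.3184 0.2013] tilt -0.0 F [-0.  -0.3 -1.8] q [ 24.2  26.9  96.4  -0.   56.8 -75.8] op 0.135 22.05
[-0.005, -0.0, 0.052, 0, 0, np.float64(0.0), 1]
[-0.009, -0.0, 0.104, 0, 0, np.float64(0.0), 1]
[-0.014, -0.0, 0.157, 0, 0, np.float64(0.0), 1]
[-0.019, -0.0, 0.209, 0, 0, np.float64(0.0), 1]
[-0.023, -0.001, 0.261, 0, 0, np.float64(0.001), 1]
[-0.028, -0.001, 0.313, 0, 0, np.float64(0.001), 1]
[-0.033, -0.001, 0.365, 0, 0, np.float64(0.001), 1]
[-0.037, -0.001, 0.418, 0, 0, np.float64(0.001), 1]
[0.4381 0.3184 0.1683] -170.0 0.134522006343609 [-0.03488272 -0.30211074 -1.7889133 ] [ 24.2  26.9  96.4  -0.   56.8 -75.8]
[(np.int32(7), array([557., 156.])), (np.int32(77), array([340., 214.])), (np.int32(138), array([358., 229.])), (np.int32(67), array([342., 236.])), (np.int32(46), array([319., 243.])), (np.int32(45), array([330., 249.]))] [337.79482107 234.82458973]
[246.22046784 205.12105263] [0.538 0.168] [0.645 0.261]
[219.97661773 360.10277325] [0.217 0.209] [0.313 0.321]
```

View pics/finc.png

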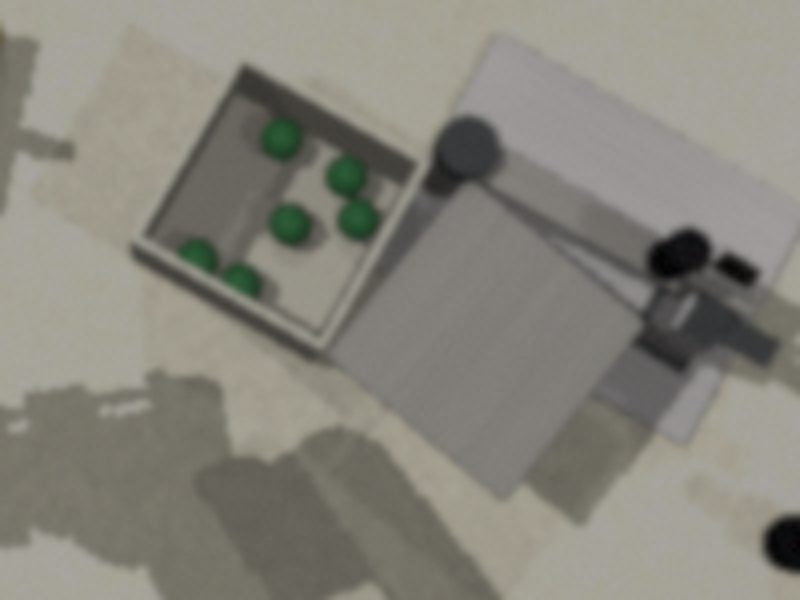

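The crop shows all six green marbles in the pot, around (270,210), with the cover still open. Now I set the dish down.

step_arm(steps=[[-0.01,0,0.07,0,0,0,1],[-0.02,0,0.15,0,0,0,1],[-0.03,0,0.23,0,0,0,1],[-0.035,0,0.3,0,0,0,1],[-0.035,0,0.36,0,0,0,1],[-0.035,0,0.39,0,0,0,1],[-0.035,0,0.405,0,0,0,1],[-0.035,0,0.41,0,0,0,1]])

```text
time_s: 22.77
position: [0.45, 0.3176, 0.0448]
tcp_rot: [[-0.985, -0.174, -0.0], [-0.174, 0.985, -0.002], [0.001, -0.002, -1.0]]
force: [-0.7, -0.3, -1.1]
opening: 0.136
grasp_force: 30.0
```

step_arm(steps=[[0,0,0.003,0,0,0,1],[0,0,0.006,0,0,0,1],[0,0,0.009,0,0,0,1],[0,0,0.009,0,0,0,1]])

```text
time_s: 23.1
position: [0.4508, 0.3181, 0.0434]
tcp_rot: [[-0.985, -0.175, 0.002], [-0.175, 0.985, -0.001], [-0.002, -0.001, -1.0]]
force: [-0.2, 0.7, -1.7]
opening: 0.132
grasp_force: 30.0
```

step_arm(steps=[[0,0,0.003,0,0,0,1],[0,0,0.005,0,0,0,1],[0,0,0.007,0,0,0,1],[0,0,0.007,0,0,0,1]])

```text
time_s: 23.43
position: [0.4509, 0.3181, 0.0418]
tcp_rot: [[-0.985, -0.175, 0.003], [-0.175, 0.985, -0.001], [-0.002, -0.001, -1.0]]
force: [-2.0, -1.1, 6.4]
opening: 0.133
grasp_force: 30.0
```

Contact with the table. I open the fingers and rise.

step_arm(steps=[[0,0,-0.002,0,0,0,0],[0,0,-0.002,0,0,0,0],[0,0,-0.002,0,0,0,0],[0,0,-0.002,0,0,0,0],[0,0,-0.002,0,0,0,0],[0,0,-0.002,0,0,0,0]])

```text
time_s: 23.93
position: [0.4502, 0.3178, 0.041]
tcp_rot: [[-0.985, -0.175, 0.001], [-0.175, 0.985, -0.002], [-0.001, -0.002, -1.0]]
force: [0.5, -0.6, 0.1]
opening: 0.467
grasp_force: 0.0
```

step_arm(steps=[[0,0,-0.05,0,0,0,0],[0,0,-0.12,0,0,0,0],[0,0,-0.2,0,0,0,0],[0,0,-0.3,0,0,0,0],[0,0,-0.4,0,0,0,0],[0,0,-0.5,0,0,0,0],[0,0,-0.5,0,0,0,0],[0,0,-0.5,0,0,0,0]])

```text
time_s: 24.6
position: [0.4512, 0.3186, 0.193]
tcp_rot: [[-0.985, -0.175, 0.005], [-0.175, 0.985, 0.0], [-0.005, -0.001, -1.0]]
force: [0.4, 1.0, -0.6]
opening: 0.502
grasp_force: 0.0
```

```bash
python3 -c "
from h import *
s=read_state();print(s['force'],s['opening'],s['position'])
c=cap('top','end.png');a=cv2.imread('pics/end.png').astype(int);b=cv2.imread('pics/fin.png').astype(int)
d=np.abs(a-b).sum(2)[185:310,280:480];print('pot/cover diff',d.mean(),(d>60).sum())
w=cap('wrist','wend.png');f=lambda q:w2px(w,np.array(q)).round()
u=np.array([np.cos(np.radians(100)),np.sin(np.radians(100)),0]);n=np.array([-u[1],u[0],0]);B=np.array([.4508,.3181,.081])
im=w['image'].astype(int)
for k in(-.036,-.02,.0,.02,.036):
    x,y=f(B+k*n).astype(int);print((x,y),im[y-20:y+21:4,x].sum(1))
"
```

```text
[ 0.35566011  1.01271931 -0.62591106] 0.5015124044324489 [0.45124258 0.31864032 0.19299397]
pot/cover diff 7.03768 745
(np.int64(322), np.int64(263)) [624 627 626 626 632 627 636 632 633 632 632]
(np.int64(322), np.int64(247)) [626 626 627 627 624 627 626 626 632 627 636]
(np.int64(322), np.int64(226)) [626 627 626 627 626 626 626 625 627 625 625]
(np.int64(322), np.int64(204)) [627 627 628 625 624 625 626 626 626 629 627]
(np.int64(322), np.int64(185)) [378 329 391 633 627 626 628 626 627 626 626]
```

```bash
python3 -c "
from rig import *
print(hand_in())"
```

```text
the job is handed in; nothing more can be done
None
```

I handed the job in at 24.6 s of the 72 s limit; no verdict came back. My last pictures and readings showed the cover held open on its catch, all six marbles in the pot, and the dish set down and let go on the table. The polish bottle was still standing; I did not re-check the dropper and the jar at the end, but the arm never worked near them.

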